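# Fetch the press weight from behind the jars and weigh down the glued frame

## Task

First clear the jar and the bottle off the wooden stand and stand them upright in the steel tray; only then fetch the brass press weight from behind them and set it flat and centred on the cork pad on the gilded frame, to press the fresh glue joint. Afterwards put the jar and the bottle back upright on the stand, each where it stood before. Do not tip any of the three over, and leave the small white cup where it is.

Things in the scene. Friction and masses are not known exactly. Their poses are not given: they have to be found in the camera images.
- jar: closed round glass jar with white lid and paper label, 54 mm in diameter, 120 mm tall, about 0.25 kg. Origin at the centre of its underside, z up. It stands on the wooden stand in the front row (the robot's side), beside the bottle.
- bottle: closed amber glass bottle with paper label, straight body 46 mm in diameter for the lower 115 mm, then a short shoulder and a narrower black cap, 140 mm tall in all, about 0.22 kg. Origin at the centre of its underside, z up. In the front row of the stand, beside the jar; which of the two is on the left changes.
- weight: plain solid brass cylinder, 52 mm in diameter, 40 mm tall (top edge bevelled 3 to 4 mm), about 0.55 kg. Origin at the centre of its underside, z up. It stands on the stand behind the jar and the bottle, midway between them, and is so low and close to them that a gripper reaching down for it meets them.
- stand: fixed pale wooden board 180 mm (its x) by 200 mm (its y), 15 mm thick, with a 10 mm thick lip along its far (+x) edge that rises 35 mm above the board. Origin at the centre of its underside on the bench; its top, on which the things stand, is 15 mm above the origin. The row of jar and bottle runs along its y, centres about 76 mm apart; the weight is about 55 mm farther in its +x.
- tray: fixed open steel tray, empty, 130 mm (its x) by 240 mm (its y) outside, 30 mm high, walls and floor 5 mm. Origin at the centre of its underside on the bench. Tray and frame flank the stand left and right; which is where changes.
- frame: fixed gilded picture frame, 220 mm (its x) by 240 mm (its y), flat rails 56 mm wide with a low round boss (4 mm) on each corner, lying on a thin black board a little larger than it; the rails' top is 40 mm above the origin, which is at the centre of the underside on the bench.
- pad: fixed square cork pad, 54 by 54 mm, 4 mm thick, on top of the frame's rail nearest the robot, its sides parallel to the frame's. Origin at the centre of its underside, so the weight rests 4 mm above the origin.
- pot: small open white ceramic cup, 54 mm across the rim, 40 mm tall, standing on the bench between robot and stand. Bystander. Origin at the centre of its underside.

How it is judged (in metres and radians):
On the way, in this order (a step that is already met when the one before it is completed fails the run):
1. the jar and the bottle both stand upright and released in the tray, the weight still at its place (within 30 mm) (x of jar in the frame of tray between -0.06 and 0.06 m and y of jar in the frame of tray between -0.115 and 0.115 m and z of each of jar, bottle in the frame of tray below 0.012 m and angle between each of jar, bottle's own z axis and vertical below 0.1 rad and contact force between the fingers and jar below 0.3 N and linear speed of each of jar, bottle below 0.03 m/s and x of bottle in the frame of tray between -0.06 and 0.06 m and y of bottle in the frame of tray between -0.115 and 0.115 m and contact force between the fingers and bottle below 0.3 N and distance of weight from where it was at the start of the episode below 0.03 m), for 0.2 s.
2. the weight stands flat and released on the cork pad, centred within 13 mm, while the jar and the bottle are still in the tray (horizontal distance between weight and pad below 0.013 m and z of weight in the frame of pad between 0 and 0.009 m and angle between each of weight, jar, bottle's own z axis and vertical below 0.1 rad and contact force between the fingers and weight below 0.3 N and linear speed of weight below 0.02 m/s and x of jar in the frame of tray between -0.06 and 0.06 m and y of jar in the frame of tray between -0.115 and 0.115 m and z of each of jar, bottle in the frame of tray below 0.012 m and contact force between the fingers and jar below 0.3 N and linear speed of each of jar, bottle below 0.03 m/s and x of bottle in the frame of tray between -0.06 and 0.06 m and y of bottle in the frame of tray between -0.115 and 0.115 m and contact force between the fingers and bottle below 0.3 N), for 0.2 s.
At the end, for the whole second after the job is handed in: the weight stands flat on the cork pad, its centre within 13 mm of the pad's; the jar and the bottle stand upright on the stand, each within 15 mm of where it stood at the start; all are released and at rest (horizontal distance between weight and pad below 0.013 m and z of weight in the frame of pad between 0 and 0.009 m and angle between each of weight, jar, bottle's own z axis and vertical below 0.1 rad and contact force between the fingers and weight below 0.3 N and linear speed of each of weight, jar, bottle below 0.02 m/s and distance of each of jar, bottle from where it was at the start of the episode below 0.015 m and contact force between the fingers and jar below 0.3 N and contact force between the fingers and bottle below 0.3 N); the robot touches nothing.
It fails at once if the jar, the bottle or the weight is tipped by more than about 40 degrees (angle between any of jar, bottle, weight's own z axis and vertical above 0.7 rad).
It fails at once if the white cup is shifted by more than 25 mm (distance of pot from where it was at the start of the episode above 0.025 m).
It also fails if it takes over 120 s, if anything falls off the work surface, if the arm or the gripper's body presses on something with over 40 N, if the wrist force passes 120 N, or if a joint passes its speed limit or range.

## Robot

A 6-joint arm with a two-finger parallel gripper is mounted at the origin on the work surface. World frame = base frame: x ahead of the robot, y to its left, z up, the work surface at z = 0. Lengths are in m, angles in degrees, forces in N, time in s.
With the tool pointing down it reaches from about 0.35 to 0.775 m from the base axis. Payload 7.3 kg.
Tool frame: the origin (TCP) lies on the centre line of the jaws, within the pads' length; the fingertips stand 17 mm ahead of it and the grasp point (between the pads) lies 2 mm behind it; z points along the fingers, y is the line along which they close (so a half turn about z gives the same grasp; the last joint's range is limited). The gripper opens to 92 mm and grips with 3 to 60 N. Pads are 19 mm wide; open, the fingers measure 130 mm over their backs; the gripper's body (75 mm by 190 mm) begins 47 mm behind the grasp point.
Start: joints at [-8.365, 19.595, 87.324, -0, 73.075, -8.365], TCP at [0.525, 0, 0.244] pointing down, gripper open.
Joint ranges: [-145.02, 145.02], [-44.19, 115.74], [2.07, 154.8], [-57.11, 237.11], [16.16, 152.29], [-177.93, 177.93]. Speed limits (degrees/s): [147.25, 147.25, 180, 180, 180, 180].

## Interface

Orientations are given as [roll, pitch, yaw] about the fixed x, y, z axes, in that order (R = Rz(yaw) Ry(pitch) Rx(roll)).
In Python, from rig import * gives the robot as it stands.
- The arm moves only by the shell command python3 -m handwheel 'ROWS' [OPENING] [FORCE]. ROWS is JSON, a list that holds one entry, the list of rows, each a list of 4 numbers: the shift along the world's x, y, z normalised to -1 to 1, where 1 is 800 mm, then the turn about the world's z normalised to -1 to 1, where 1 is 8 degrees. A call has 1 to 12 rows; each row shifts and turns the commanded pose from where the row before left it; what a row does not reach is not made up. A row lasts 1/8 s, in which the tool goes at most 62.5 mm and 10.7 degrees, less where a joint would pass 70% of its speed; a pose out of reach is approached as far as the arm can. A call with a number of a shift or a turn outside -1 to 1 is refused whole. A call with a gripper value outside its range is refused whole. OPENING is the finger opening in mm, from 0 to 91.8, set as the call begins (- or left out, the last holds). The fingers move at their own pace and stop on an object; FORCE is the grip in N (left out, the last holds). Time passes only in rows, so rows that do not move let the fingers close. It gives the time, the measured TCP pose, the force, the opening and the grip force at its end, in the units of the state.
- sense(): the state, without advancing time (a new reading comes with each control period).
- get_image(name): name is "scene" or "side" or "wrist"; returns the picture (480x640x3 uint8, red, green, blue); there is no depth.
- calibration(name): a dict with "mtx" (3x3 intrinsics, pixels), "D" ([k1, k2, p1, p2, k3] as OpenCV has them; the pictures are not rectified), "pose" (4x4, takes a point from camera to world coordinates); the wrist camera has in their place "T_tool_cam" (4x4, takes a point from camera to tool coordinates, whose origin is the TCP and whose axes are the flange's). Camera axes: x right, y down, z forward; pixel columns grow to the right and rows downward; lengths in m; the calibration is good to about 2 mm. A picture is of the moment at which its call begins: read the wrist's pose just before it. calibration takes no time and is no camera call.
- hand_in(): hands the job in; it is judged then, once.
The state is a dict: "clock": time; "joint_positions": joint angles; "joint_velocities": joint speeds; "tau": joint torques, N m; "position": TCP position; "tcp_rot": TCP orientation; "force": force on the tool from outside, world axes, zero at the start; "moment": the same for the moment, N m; "width": finger opening in m; "grip_force": force on a finger pad.
Only numpy, scipy, OpenCV 4.12 (cv2) and the standard library are available. Lean on these libraries where they do the work, as an engineer would, in place of code of your own. Each camera call takes 0.05 s, during which the arm holds its last target. There are 200 camera calls.

## Working session

There is one attempt and no reset: what is moved stays moved. The work goes in short steps, Python scripts to look and compute and a shell command to move; the robot and the scene stay as the last step left them, time stands still between calls to the robot, and variables do not carry over. Pictures are saved under pics/ and viewed, at most 15 in all, crops included, and the job is handed in when it is done.

```bash
mkdir -p pics; python3 - <<'E'
from rig import *
import cv2,numpy as np
for n in("scene","side","wrist"):
    cv2.imwrite(f"pics/{n}0.png",cv2.cvtColor(get_image(n),cv2.COLOR_RGB2BGR))
    c=calibration(n);print(n,{k:np.round(v,4).tolist() for k,v in c.items() if k in("mtx","D","pose","T_tool_cam")})
s=sense();print(s["position"],s["tcp_rot"],s["force"],s["width"])
E
```

```text
scene {'mtx': [[461.0464, 0.0, 314.7519], [0.0, 461.0464, 232.536], [0.0, 0.0, 1.0]], 'D': [-0.1085, 0.0, 0.0, 0.0, 0.0], 'pose': [[-0.808, 0.4503, -0.38, 0.8694], [0.5892, 0.6153, -0.5236, 0.4543], [-0.002, -0.647, -0.7625, 0.7305], [0.0, 0.0, 0.0, 1.0]]}
side {'mtx': [[496.5862, 0.0, 322.8269], [0.0, 496.5862, 242.0558], [0.0, 0.0, 1.0]], 'D': [-0.0106, 0.0, 0.0, 0.0, 0.0], 'pose': [[0.9642, -0.133, 0.2295, 0.3446], [-0.2653, -0.4895, 0.8307, -0.7399], [0.0019, -0.8618, -0.5072, 0.5055], [0.0, 0.0, 0.0, 1.0]]}
wrist {'mtx': [[407.5675, 0.0, 317.917], [0.0, 407.5675, 236.4419], [0.0, 0.0, 1.0]], 'D': [0.0144, 0.0, 0.0, 0.0, 0.0], 'T_tool_cam': [[-0.0014, -0.9523, -0.3053, 0.0837], [1.0, -0.0013, -0.0003, -0.0007], [-0.0001, -0.3053, 0.9523, -0.1415], [0.0, 0.0, 0.0, 1.0]]}
[5.24722916e-01 6.45130951e-05 2.43203207e-01] [-1.79933870e+02 -1.12062658e-02  8.99991697e+01] [ 0.37471903  0.11530267 -0.28196939] 0.09156678526748584
```

View pics/scene0.png

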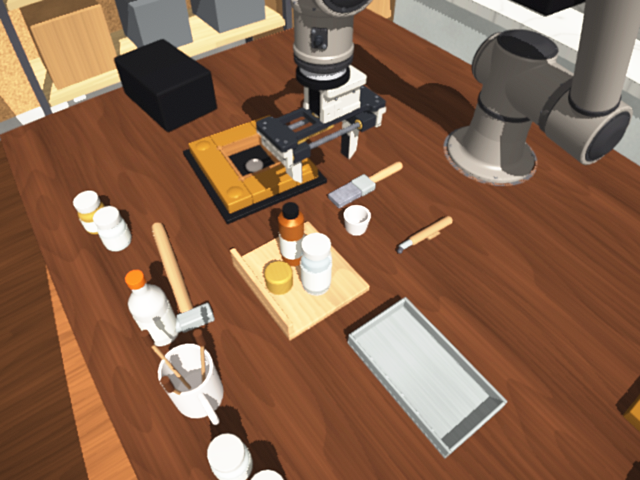

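View pics/side0.png

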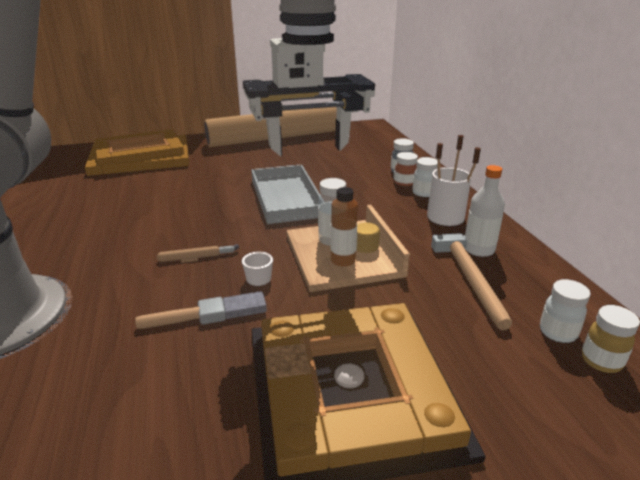

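View pics/wrist0.png

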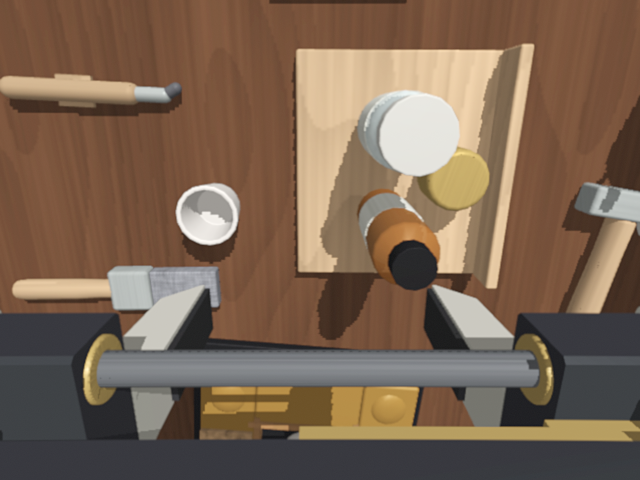

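The stand has the jar on the +y side (wrist lid ≈(418,134)), the bottle on the −y side (cap ≈(413,265)) and the weight behind at ≈(457,180). The tray is at +y (scene corners ≈(405,300),(505,402),(447,452),(349,338)). The frame is at −y, with the cork pad in the side view at ≈(288,360), and the cup is at wrist (208,213).

```bash
cat > h.py <<'E'
from rig import *
import cv2,numpy as np
from scipy.spatial.transform import Rotation as R
def pose(n,s=None):
    c=calibration(n)
    if n!="wrist": return c,np.array(c["pose"])
    s=s or sense();T=np.eye(4);T[:3,:3]=R.from_euler("xyz",s["tcp_rot"],degrees=True).as_matrix();T[:3,3]=s["position"]
    return c,T@np.array(c["T_tool_cam"])
def cast(n,px,z,s=None):
    c,P=pose(n,s)
    u=cv2.undistortPoints(np.array(px,float).reshape(-1,1,2),np.array(c["mtx"]),np.array(c["D"])).reshape(-1,2)
    d=np.c_[u,np.ones(len(u))]@P[:3,:3].T;o=P[:3,3]
    return (o+d*((z-o[2])/d[:,2])[:,None])[:,:2]
def shot(n,f):
    s=sense();im=cv2.cvtColor(get_image(n),cv2.COLOR_RGB2BGR);cv2.imwrite(f"pics/{f}.png",im);return s,im
def blob(mask,roi):
    x0,y0,x1,y1=roi;m=np.zeros(mask.shape,np.uint8);m[y0:y1,x0:x1]=mask[y0:y1,x0:x1].astype(np.uint8)*255
    m=cv2.morphologyEx(m,cv2.MORPH_OPEN,np.ones((3,3)))
    k=max(cv2.findContours(m,cv2.RETR_EXTERNAL,cv2.CHAIN_APPROX_NONE)[0],key=cv2.contourArea)
    return cv2.fitEllipse(cv2.convexHull(k)),cv2.contourArea(k)
E
python3 - <<'E'
from h import *
np.set_printoptions(precision=4,suppress=True)
w=cv2.imread("pics/wrist0.png");hsv=cv2.cvtColor(w,cv2.COLOR_BGR2HSV);H,S,V=cv2.split(hsv)
e=blob((V<60),(380,235,445,295));print("cap",e,cast("wrist",e[0],.155))
e=blob((S<40)&(V>195),(360,85,465,180));print("lid",e,cast("wrist",e[0],.135))
e=blob((H>18)&(H<28)&(S>120)&(V>90),(420,140,500,220));print("weight",e,cast("wrist",e[0],.055))
print("stand",cast("wrist",[(297,50),(503,50),(300,271)],.015))
print("tray scene",cast("scene",[(405,300),(505,402),(447,452),(349,338)],.03))
print("tray side",cast("side",[(252,184),(308,167),(327,205),(271,222)],.03))
print("pad side",cast("side",[(267,345),(310,341),(313,375),(268,381)],.044))
print("frame side",cast("side",[(267,320),(405,307),(470,445),(275,465)],.04))
print("cup",cast("wrist",[(208,213)],.04))
c=cv2.imread("pics/side0.png")[290:480,220:500];cv2.imwrite("pics/c.png",cv2.resize(c,None,fx=2.8,fy=2.8))
E
```

```text
Traceback (most recent call last):
  File "h.py", line 11, in cast
    u=cv2.undistortPoints(np.array(px,float).reshape(-1,1,2),np.array(c["mtx"]),np.array(c["D"])).reshape(-1,2)
                          ~~~~~~~~^^^^^^^^^^
ValueError: setting an array element with a sequence. The requested array has an inhomogeneous shape after 1 dimensions. The detected shape was (3,) + inhomogeneous part.
```

```bash
python3 - <<'E'
from h import *
np.set_printoptions(precision=4,suppress=True)
w=cv2.imread("pics/wrist0.png");hsv=cv2.cvtColor(w,cv2.COLOR_BGR2HSV);H,S,V=cv2.split(hsv)
e=blob((V<60),(380,235,445,295))[0];print("cap",e,cast("wrist",e[0],.155))
e=blob((S<40)&(V>195),(360,85,465,180))[0];print("lid",e,cast("wrist",e[0],.135))
e=blob((H>18)&(H<28)&(S>120)&(V>90),(420,140,500,220))[0];print("weight",e,cast("wrist",e[0],.055))
print("stand",cast("wrist",[(297,50),(503,50),(300,271)],.015))
print("tray scene",cast("scene",[(405,300),(505,402),(447,452),(349,338)],.03))
print("tray side",cast("side",[(252,184),(308,167),(327,205),(271,222)],.03))
print("pad side",cast("side",[(267,345),(310,341),(313,375),(268,381)],.044))
print("frame side",cast("side",[(267,320),(405,307),(470,445),(275,465)],.04))
print("cup",cast("wrist",[(208,213)],.04))
c=cv2.imread("pics/side0.png")[290:480,220:500];cv2.imwrite("pics/c.png",cv2.resize(c,None,fx=2.8,fy=2.8))
E
```

```text
cap ((412.2688903808594, 264.9922790527344), (46.322669982910156, 50.99979782104492), 140.84442138671875) [[ 0.5809 -0.0081]]
lid ((414.2670593261719, 130.5588836669922), (82.6834945678711, 93.37370300292969), 129.85211181640625) [[0.5811 0.0696]]
weight ((443.5534362792969, 192.5467987060547), (26.705062866210938, 54.66912078857422), 119.62134552001953) [[0.6268 0.0158]]
stand [[ 0.5066  0.1275]
 [ 0.6768  0.1269]
 [ 0.5061 -0.0702]]
tray scene [[0.4834 0.1957]
 [0.4851 0.4287]
 [0.6118 0.4256]
 [0.6106 0.1947]]
tray side [[0.4703 0.3424]
 [0.6232 0.4111]
 [0.6104 0.1887]
 [0.4797 0.1436]]
pad side [[ 0.4075 -0.2295]
 [ 0.4657 -0.237 ]
 [ 0.4539 -0.2993]
 [ 0.3975 -0.2944]]
frame side [[ 0.4172 -0.1724]
 [ 0.6239 -0.197 ]
 [ 0.5945 -0.4415]
 [ 0.3845 -0.4092]]
cup [[ 0.4279 -0.0052]]
```

View pics/c.png

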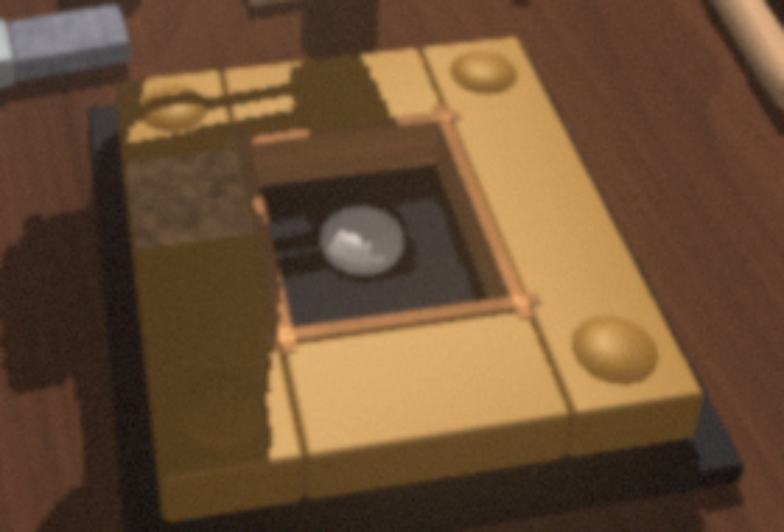

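The cork pad is in the side view at crop (128–255,150–247), centre ≈(0.431,−0.262), and the frame is turned about −8°. The tray centre is ≈(0.548,0.311) and axis-aligned. I'll fetch the jar first.

```bash
python3 -m handwheel '[[[0.036,0.0425,0,0],[0.036,0.0425,0,0],[0,0,0,0],[0,0,-0.05,0],[0,0,-0.05,0],[0,0,-0.04,0],[0,0,-0.037,0],[0,0,0,0],[0,0,0,0]]]' 91.8 20
python3 - <<'E'
from h import *
shot("wrist","w1")
E
```

```text
clock: 1.27
position: [0.583, 0.0676, 0.1033]
tcp_rot: [179.9, 0.0, 90.0]
force: [0.4, -0.7, 0.5]
width: 0.0914
grip_force: 0.0
```

View pics/w1.png

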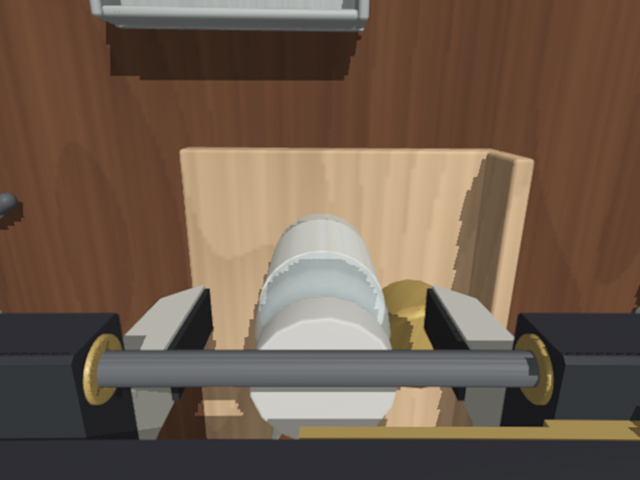

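The lid (columns 250–396) is centred between the jaws, whose centre is at about 318. I'll close.

```bash
python3 -m handwheel '[[[0,0,0,0],[0,0,0,0],[0,0,0,0],[0,0,0,0],[0,0,0,0],[0,0,0,0],[0,0,0,0],[0,0,0,0]]]' 40 20
python3 -m handwheel '[[[0,0,0.02,0],[0,0,0.03,0],[0,0,0.04,0],[0,0,0.03,0],[0,0,0,0],[0,0,0,0]]]'
python3 - <<'E'
from h import *
shot("side","s1")
E
```

```text
clock: 2.33
position: [0.5829, 0.068, 0.1023]
tcp_rot: [179.9, 0.0, 90.0]
force: [1.7, 1.2, 1.4]
width: 0.0531
grip_force: 20.0
clock: 3.08
position: [0.5817, 0.068, 0.1971]
tcp_rot: [-179.9, -0.0, 90.0]
force: [-0.3, -0.6, -3.1]
width: 0.0533
grip_force: 20.0
```

View pics/s1.png

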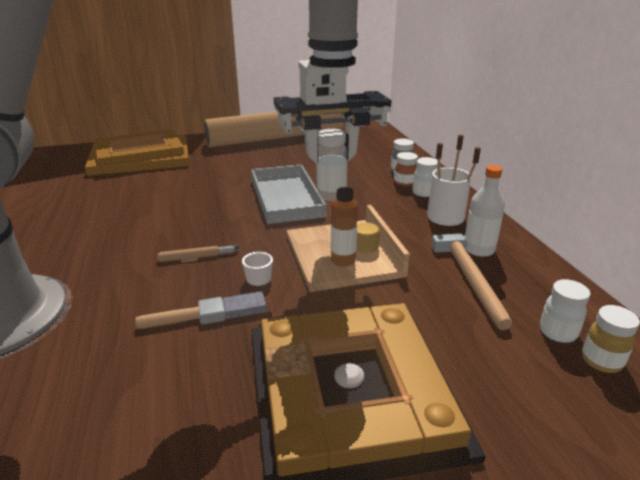

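The jar is lifted upright between the fingers, at about (332,165) in the picture. Now to the tray.

```bash
python3 -m handwheel '[[[-0.006,0.03,0,0],[-0.006,0.06,0,0],[-0.006,0.06,0,0],[-0.006,0.06,0,0],[-0.006,0.06,0,0],[-0.006,0.06,0,0],[-0.006,0.035,0,0],[0,0,0,0],[0,0,0,0],[0,0,0,0]]]'
```

```text
clock: 4.38
position: [0.5493, 0.3588, 0.1977]
tcp_rot: [-180.0, 0.0, 89.9]
force: [0.5, -0.6, -2.9]
width: 0.0535
grip_force: 20.0
```

```bash
python3 -m handwheel '[[[0,0,-0.03,0],[0,0,-0.04,0],[0,0,-0.03,0],[0,0,-0.02,0],[0,0,-0.0095,0],[0,0,0,0],[0,0,0,0],[0,0,0,0]]]'
```

```text
clock: 5.38
position: [0.5494, 0.3603, 0.0955]
tcp_rot: [179.9, -0.0, 90.0]
force: [-0.3, 0.7, -2.7]
width: 0.0533
grip_force: 20.0
```

```bash
python3 -m handwheel '[[[0,0,-0.002,0],[0,0,-0.002,0],[0,0,0,0],[0,0,0,0]]]'
```

```text
clock: 5.88
position: [0.5493, 0.3602, 0.0922]
tcp_rot: [179.9, -0.0, 90.0]
force: [-1.4, 0.0, 5.2]
width: 0.0532
grip_force: 20.0
```

```bash
python3 -m handwheel '[[[0,0,0,0],[0,0,0,0],[0,0,0,0],[0,0,0,0],[0,0,0,0],[0,0,0.03,0],[0,0,0.05,0],[0,0,0.06,0],[0,0,0.035,0],[0,0,0,0]]]' 91.8
python3 -m handwheel '[[[0.005,-0.0575,0,0],[0.005,-0.0575,0,0],[0.005,-0.0575,0,0],[0.005,-0.0575,0,0],[0.005,-0.0575,0,0],[0.005,-0.0575,0,0],[0.005,-0.0575,0,0],[0.005,-0.0575,0,0],[0,0,0,0],[0,0,0,0],[0,0,0,0]]]'
python3 - <<'E'
from h import *
s,w=shot("wrist","w2");shot("scene","c2")
E
```

```text
clock: 7.12
position: [0.55, 0.3605, 0.2341]
tcp_rot: [179.7, -0.1, 90.0]
force: [-0.4, -0.3, -0.1]
width: 0.0919
grip_force: 0.0
clock: 8.5
position: [0.5807, -0.0067, 0.2308]
tcp_rot: [-180.0, -0.0, 90.1]
force: [-0.7, -0.1, -0.2]
width: 0.0918
grip_force: 0.0
```

View pics/c2.png

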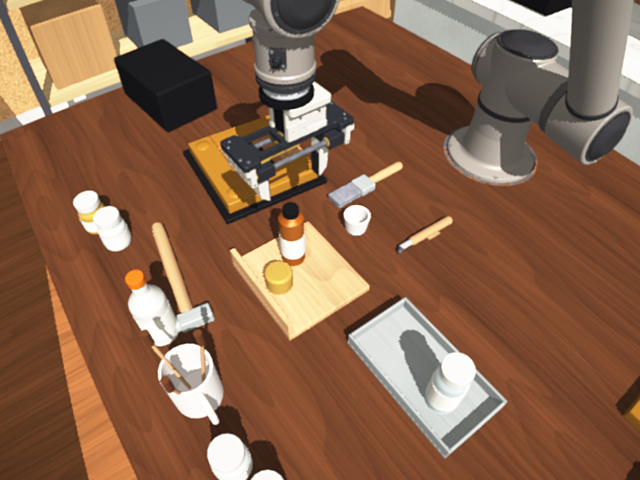

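View pics/w2.png

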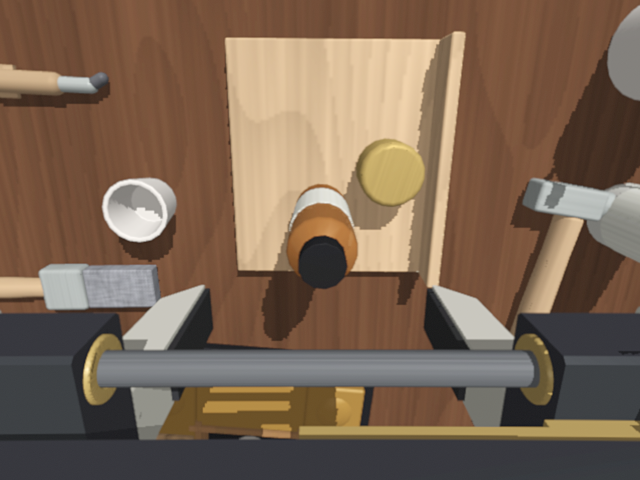

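The jar stands in the tray at scene (450,382). In the wrist view the bottle cap is at (323,261) and the weight at (391,172).

```bash
python3 - <<'E'
from h import *
np.set_printoptions(precision=4,suppress=True)
w=cv2.imread("pics/wrist0.png" if 0 else "pics/w2.png");H,S,V=cv2.split(cv2.cvtColor(w,cv2.COLOR_BGR2HSV))
e=blob((V<60),(290,225,360,295))[0];print(e,cast("wrist",e[0],.155))
e=blob((H>18)&(H<30)&(S>130)&(V>70),(350,130,430,215))[0];print(e,cast("wrist",e[0],.055),cast("wrist",(391,172),.055))
E
```

```text
((321.5993957519531, 262.58795166015625), (48.738746643066406, 53.161190032958984), 4.005197048187256) [[ 0.5823 -0.0086]]Traceback (most recent call last):
  File "<stdin>", line 5, in <module>
  File "h.py", line 19, in blob
    k=max(cv2.findContours(m,cv2.RETR_EXTERNAL,cv2.CHAIN_APPROX_NONE)[0],key=cv2.contourArea)
ValueError: max() iterable argument is empty
```

```bash
python3 -m handwheel '[[[0.0015,-0.0015,-0.03,0],[0,0,-0.04,0],[0,0,-0.04,0],[0,0,-0.03,0],[0,0,-0.0085,0],[0,0,0,0],[0,0,0,0],[0,0,0,0]]]'
python3 -m handwheel '[[[0,0,0,0],[0,0,0,0],[0,0,0,0],[0,0,0,0],[0,0,0,0],[0,0,0,0],[0,0,0,0],[0,0,0,0],[0,0,0,0]]]' 32 20
python3 - <<'E'
from h import *
np.set_printoptions(precision=4,suppress=True)
w=cv2.imread("pics/w2.png");hs=cv2.cvtColor(w,cv2.COLOR_BGR2HSV);print(hs[172,391],hs[172,300])
E
```

```text
clock: 9.6
position: [0.5827, -0.0092, 0.1136]
tcp_rot: [179.9, 0.0, 90.0]
force: [-0.1, -0.1, 0.5]
width: 0.0919
grip_force: 0.0
clock: 10.72
position: [0.5823, -0.0092, 0.1125]
tcp_rot: [180.0, 0.0, 90.0]
force: [0.3, 0.4, -1.2]
width: 0.0452
grip_force: 20.0
[ 21 120 200] [ 16  78 215]
```

```bash
python3 -m handwheel '[[[0,0,0.02,0],[0,0,0.03,0],[0,0,0.04,0],[0,0,0.03,0],[0,0,0,0],[0,0,0,0]]]'
python3 -m handwheel '[[[-0.006,0.03,0,0],[-0.006,0.06,0,0],[-0.006,0.06,0,0],[-0.006,0.06,0,0],[-0.006,0.06,0,0],[-0.006,0.04,0,0],[-0.006,0.029,0,0],[0,0,0,0],[0,0,0,0],[0,0,0,0]]]'
```

```text
clock: 11.48
position: [0.5816, -0.0091, 0.2078]
tcp_rot: [-179.9, -0.0, 90.0]
force: [-0.3, -0.2, -2.6]
width: 0.045
grip_force: 20.0
clock: 12.72
position: [0.5488, 0.261, 0.2081]
tcp_rot: [-180.0, 0.0, 89.9]
force: [-0.6, 0.7, -2.4]
width: 0.0454
grip_force: 20.0
```

Down from 0.208 to about 0.103 (−0.131).

```bash
python3 -m handwheel '[[[0,0,-0.03,0],[0,0,-0.04,0],[0,0,-0.03,0],[0,0,-0.02,0],[0,0,-0.007,0],[0,0,-0.002,0],[0,0,-0.002,0],[0,0,0,0],[0,0,0,0]]]'
```

```text
clock: 13.85
position: [0.5488, 0.2621, 0.1042]
tcp_rot: [180.0, -0.0, 90.0]
force: [-0.4, -0.3, -1.7]
width: 0.0453
grip_force: 20.0
```

```bash
python3 -m handwheel '[[[0,0,-0.002,0],[0,0,0,0],[0,0,0,0]]]'
```

```text
clock: 14.22
position: [0.5489, 0.2621, 0.1025]
tcp_rot: [180.0, -0.0, 90.0]
force: [-1.0, 0.9, 0.8]
width: 0.0449
grip_force: 20.0
```

```bash
python3 -m handwheel '[[[0,0,0,0],[0,0,0,0],[0,0,0,0],[0,0,0,0],[0,0,0,0],[0,0,0.03,0],[0,0,0.05,0],[0,0,0.06,0],[0,0,0.035,0],[0,0,0,0]]]' 91.8
python3 -m handwheel '[[[0.009,-0.024,0,-0.9375],[0.009,-0.024,0,-0.9375],[0.009,-0.024,0,-0.9375],[0.009,-0.024,0,-0.9375],[0.009,-0.024,0,-0.9375],[0.009,-0.024,0,-0.9375],[0.009,-0.024,0,-0.9375],[0.009,-0.024,0,-0.9375],[0.009,-0.024,0,-0.9375],[0.009,-0.024,0,-0.9375],[0.009,-0.024,0,-0.9375],[0.009,-0.024,0,-0.9375]]]'
python3 -m handwheel '[[[0,0,0,0],[0,0,0,0],[0,0,0,0]]]'
python3 - <<'E'
from h import *
shot("scene","c3");shot("wrist","w3")
a=cv2.imread("pics/c3.png");b=cv2.imread("pics/w3.png")
cv2.imwrite("pics/m3.png",np.hstack([cv2.resize(a,(400,300)),cv2.resize(b,(400,300))]))
E
```

```text
clock: 15.48
position: [0.5496, 0.2624, 0.2446]
tcp_rot: [179.7, -0.1, 90.0]
force: [0.3, -0.1, 0.3]
width: 0.0917
grip_force: 0.0
clock: 16.98
position: [0.6346, 0.031, 0.24]
tcp_rot: [-180.0, 0.2, -0.2]
force: [0.1, -0.2, -0.7]
width: 0.092
grip_force: 0.0
clock: 17.35
position: [0.6347, 0.0326, 0.2418]
tcp_rot: [-180.0, 0.0, 0.1]
force: [0.2, 0.1, 0.3]
width: 0.0919
grip_force: 0.0
```

View pics/m3.png

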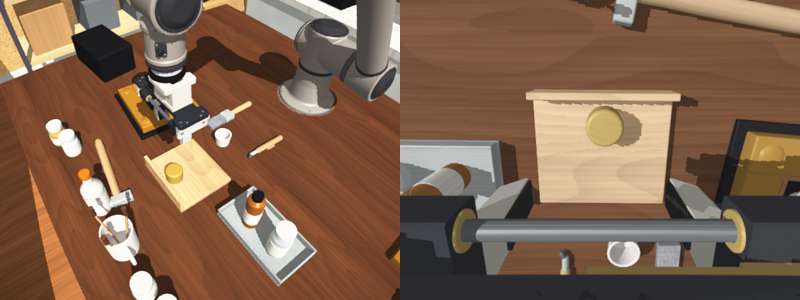

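Jar and bottle both stand upright in the tray, and the weight is in the wrist view at about (604−400,126)·1.6 = (327,201). I'll measure it.

```bash
python3 - <<'E'
from h import *
np.set_printoptions(precision=4,suppress=True)
w=cv2.imread("pics/w3.png");H,S,V=cv2.split(cv2.cvtColor(w,cv2.COLOR_BGR2HSV))
e=blob((S>100)&(H>17)&(H<30)&(V>60),(270,150,380,250))
print(e,cast("wrist",e[0][0],.053))
E
```

```text
(((327.2091369628906, 201.61228942871094), (60.93649673461914, 65.356689453125), 175.8011016845703), 3038.5) [[0.6416 0.0254]]
```

```bash
python3 -m handwheel '[[[0.006,-0.0075,-0.04,0],[0,0,-0.05,0],[0,0,-0.05,0],[0,0,0,0],[0,0,0,0],[0,0,0,0]]]'
python3 - <<'E'
from h import *
np.set_printoptions(precision=4,suppress=True)
s,w=shot("wrist","w4");H,S,V=cv2.split(cv2.cvtColor(w,cv2.COLOR_BGR2HSV))
e=blob((S>100)&(H>17)&(H<30)&(V>60),(230,130,420,420))
print(e,cast("wrist",e[0][0],.053))
E
```

```text
clock: 18.2
position: [0.641, 0.0257, 0.1325]
tcp_rot: [180.0, -0.2, 0.0]
force: [0.7, -0.1, -1.0]
width: 0.0917
grip_force: 0.0
(((319.4566345214844, 252.28073120117188), (87.25786590576172, 95.82661437988281), 179.39398193359375), 6394.0) [[0.6432 0.0254]]
```

View pics/w4.png

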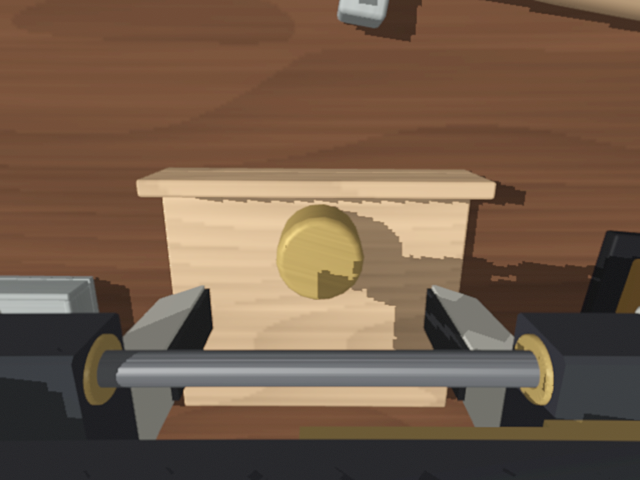

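The weight's top face is centred at (320,258), midway between the jaws, so x ≈0.640. Descending.

```bash
python3 -m handwheel '[[[0,0,-0.03,0],[0,0,-0.04,0],[0,0,-0.03,0],[0,0,-0.0135,0],[0,0,0,0],[0,0,0,0],[0,0,0,0]]]'
python3 -m handwheel '[[[0,0,0,0],[0,0,0,0],[0,0,0,0],[0,0,0,0],[0,0,0,0],[0,0,0,0],[0,0,0,0],[0,0,0,0]]]' 40 30
python3 -m handwheel '[[[0,0,0.02,0],[0,0,0.04,0],[0,0,0.05,0],[0,0,0.05,0],[0,0,0.04,0],[0,0,0,0],[0,0,0,0]]]'
```

```text
clock: 19.12
position: [0.6405, 0.0256, 0.0406]
tcp_rot: [180.0, -0.1, 0.0]
force: [0.2, 0.3, 0.7]
width: 0.0919
grip_force: 0.0
clock: 20.12
position: [0.6398, 0.0254, 0.0393]
tcp_rot: [180.0, 0.0, 0.0]
force: [0.2, -1.7, -0.2]
width: 0.0512
grip_force: 30.0
clock: 21.0
position: [0.6387, 0.0258, 0.1976]
tcp_rot: [-180.0, 0.2, 0.0]
force: [-0.1, 0.3, -6.9]
width: 0.051
grip_force: 30.0
```

```bash
python3 -m handwheel '[[[-0.013,-0.018,0,0],[-0.0325,-0.045,0,0],[-0.0325,-0.045,0,0],[-0.0325,-0.045,0,0],[-0.0325,-0.045,0,0],[-0.0325,-0.045,0,0],[-0.0325,-0.045,0,0],[-0.0325,-0.045,0,0],[-0.0195,-0.027,0,0],[0,0,0,0],[0,0,0,0],[0,0,0,0]]]'
python3 - <<'E'
from h import *
shot("wrist","w5");shot("side","s5")
E
```

```text
clock: 22.5
position: [0.4319, -0.2616, 0.199]
tcp_rot: [-180.0, 0.0, 0.1]
force: [0.8, -0.8, -5.5]
width: 0.0514
grip_force: 30.0
```

View pics/w5.png

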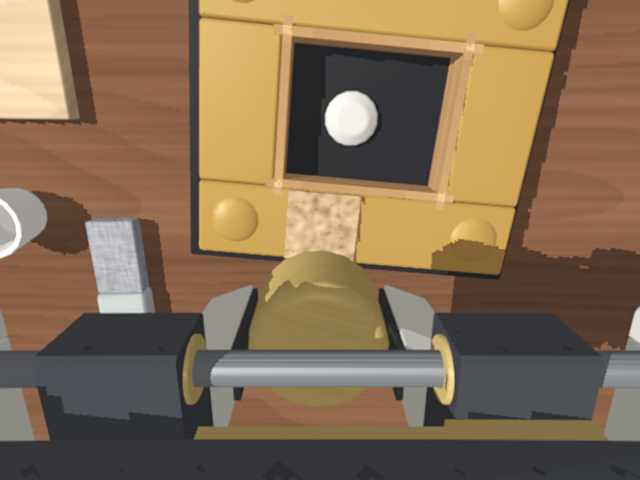

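The pad is fully in view, with corners ≈(288,191),(361,196),(356,262),(285,256), and the held weight is just below it.

```bash
python3 - <<'E'
from h import *
np.set_printoptions(precision=4,suppress=True)
p=cast("wrist",[(288,191),(361,196),(356,262),(285,256)],.044);print(p,p.mean(0),np.linalg.norm(np.roll(p,-1,0)-p,axis=1))
t=p[1]-p[0];t/=np.linalg.norm(t);n=np.array([t[1],-t[0]]);print((p[0]+p[1])/2+.027*n,(p[0]+p[1])/2-.027*n)
w=cv2.imread("pics/w5.png")[180:275,270:380];cv2.imwrite("pics/c5.png",cv2.resize(w,None,fx=5,fy=5))
E
```

```text
[[ 0.4546 -0.2388]
 [ 0.4508 -0.2928]
 [ 0.3984 -0.2906]
 [ 0.4034 -0.2354]] [ 0.4268 -0.2644] [0.0541 0.0525 0.0555 0.0513]
[ 0.4258 -0.264 ] [ 0.4797 -0.2677]
```

View pics/c5.png

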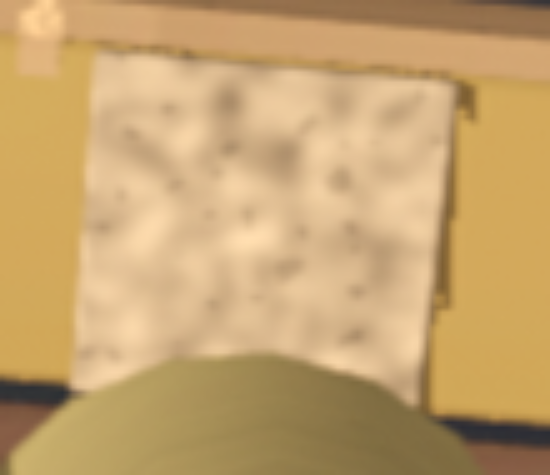

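The crop confirms the corners, giving a pad centre ≈(0.427,−0.264). I'll shift and lower.

```bash
python3 -m handwheel '[[[-0.006,-0.003,0,0],[0,0,-0.03,0],[0,0,-0.04,0],[0,0,-0.04,0],[0,0,-0.03,0],[0,0,-0.015,0],[0,0,-0.006,0],[0,0,0,0],[0,0,0,0],[0,0,0,0]]]'
```

```text
clock: 23.85
position: [0.4273, -0.265, 0.0712]
tcp_rot: [179.9, -0.1, 0.0]
force: [0.2, 0.1, -6.3]
width: 0.0511
grip_force: 30.0
```

```bash
python3 -m handwheel '[[[0,0,-0.0015,0],[0,0,-0.0015,0],[0,0,0,0],[0,0,0,0]]]'
```

```text
clock: 24.35
position: [0.4271, -0.2648, 0.0683]
tcp_rot: [180.0, -0.0, -0.0]
force: [-0.5, 0.4, -2.7]
width: 0.0513
grip_force: 30.0
```

```bash
python3 -m handwheel '[[[0,0,-0.0008,0],[0,0,0,0],[0,0,0,0]]]'
python3 -m handwheel '[[[0,0,0,0],[0,0,0,0],[0,0,0,0],[0,0,0,0],[0,0,0,0],[0,0,0,0],[0,0,0.03,0],[0,0,0.05,0],[0,0,0.06,0],[0,0,0.06,0],[0,0,0,0],[0,0,0,0]]]' 91.8
python3 - <<'E'
from h import *
np.set_printoptions(precision=4,suppress=True)
s,w=shot("wrist","w6");shot("side","s6")
H,S,V=cv2.split(cv2.cvtColor(w,cv2.COLOR_BGR2HSV))
a=cv2.imread("pics/s6.png")[300:450,220:420]
cv2.imwrite("pics/m6.png",np.hstack([cv2.resize(w,(400,300)),cv2.resize(a,(400,300))]))
E
```

```text
clock: 24.72
position: [0.4271, -0.2648, 0.0682]
tcp_rot: [180.0, -0.0, 0.0]
force: [-3.3, 0.9, 6.4]
width: 0.0509
grip_force: 30.0
clock: 26.22
position: [0.4266, -0.2645, 0.2269]
tcp_rot: [-180.0, 0.0, -0.0]
force: [-0.1, -0.2, -1.1]
width: 0.0921
grip_force: 0.0
```

View pics/m6.png

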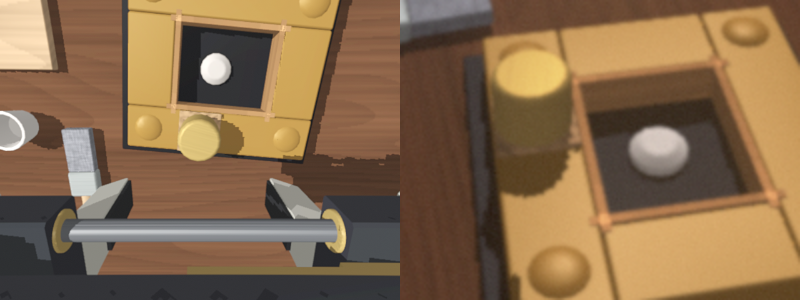

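The weight stands upright on the pad: its top is at wrist ≈(320,219) and side ≈(286,338). I'll check centring numerically.

```bash
python3 - <<'E'
from h import *
np.set_printoptions(precision=4,suppress=True)
w=cv2.imread("pics/w6.png")
g=cv2.cvtColor(w,cv2.COLOR_BGR2GRAY)[160:280,260:380]
c=cv2.HoughCircles(cv2.medianBlur(g,3),cv2.HOUGH_GRADIENT,1,20,param1=80,param2=15,minRadius=26,maxRadius=42)
print(c[0,:3]+[260,160,0])
p=c[0,0,:2]+[260,160];print(cast("wrist",p,.084),cast("wrist",[(320,224)],.084))
print("side",cast("side",[(286,337.5)],.084))
cv2.imwrite("pics/c6.png",cv2.resize(w[160:280,240:400],None,fx=5,fy=5))
E
```

```text
[[316.5 224.5  32.5]]
[[ 0.4267 -0.2623]] [[ 0.4271 -0.2648]]
side [[ 0.4275 -0.2664]]
```

View pics/c6.png

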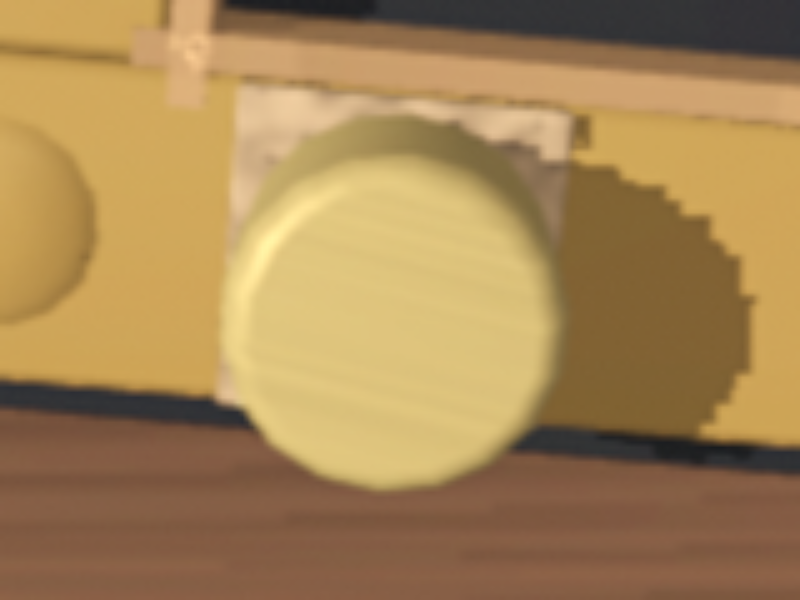

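The weight is centred on the pad within about 2 mm. Back to the bottle, turning to yaw 90.

```bash
python3 -m handwheel '[[[0.0127,0.0548,0,0.9375],[0.0127,0.0548,0,0.9375],[0.0127,0.0548,0,0.9375],[0.0127,0.0548,0,0.9375],[0.0127,0.0548,0,0.9375],[0.0127,0.0548,0,0.9375],[0.0127,0.0548,0,0.9375],[0.0127,0.0548,0,0.9375],[0.0127,0.0548,0,0.9375],[0.0127,0.0548,0,0.9375],[0.0127,0.0548,0,0.9375],[0.0127,0.0548,0,0.9375]]]'
python3 -m handwheel '[[[0,0,0,0],[0,0,0,0],[0,0,0,0],[0,0,0,0]]]'
```

```text
clock: 27.82
position: [0.5486, 0.2626, 0.2257]
tcp_rot: [-179.8, 0.1, 90.2]
force: [-0.0, -0.3, 0.8]
width: 0.0917
grip_force: 0.0
clock: 28.32
position: [0.549, 0.2603, 0.2276]
tcp_rot: [180.0, 0.0, 89.9]
force: [-0.3, -0.8, -0.4]
width: 0.0915
grip_force: 0.0
```

```bash
python3 -m handwheel '[[[0,0.002,-0.03,0],[0,0,-0.04,0],[0,0,-0.04,0],[0,0,-0.03,0],[0,0,-0.0145,0],[0,0,0,0],[0,0,0,0],[0,0,0,0]]]'
python3 -m handwheel '[[[0,0,0,0],[0,0,0,0],[0,0,0,0],[0,0,0,0],[0,0,0,0],[0,0,0,0],[0,0,0,0],[0,0,0,0],[0,0,0,0]]]' 32 20
python3 -m handwheel '[[[0,0,0.02,0],[0,0,0.03,0],[0,0,0.04,0],[0,0,0.03,0],[0,0,0,0],[0,0,0,0]]]'
```

```text
clock: 29.32
position: [0.5495, 0.2631, 0.105]
tcp_rot: [179.9, -0.0, 90.0]
force: [-0.6, -0.2, -0.3]
width: 0.0918
grip_force: 0.0
clock: 30.45
position: [0.549, 0.2629, 0.1039]
tcp_rot: [180.0, 0.0, 90.0]
force: [1.4, 0.3, -0.2]
width: 0.0453
grip_force: 20.0
clock: 31.2
position: [0.5484, 0.2627, 0.1991]
tcp_rot: [-179.9, 0.0, 90.0]
force: [-0.1, -0.5, -3.2]
width: 0.0451
grip_force: 20.0
```

```bash
python3 -m handwheel '[[[0.006,-0.03,0,0],[0.006,-0.06,0,0],[0.006,-0.06,0,0],[0.006,-0.06,0,0],[0.006,-0.06,0,0],[0.006,-0.04,0,0],[0.006,-0.029,0,0],[0,0,0,0],[0,0,0,0],[0,0,0,0]]]'
python3 -m handwheel '[[[0,0,-0.03,0],[0,0,-0.04,0],[0,0,-0.02,0],[0,0,-0.01,0],[0,0,-0.004,0],[0,0,0,0],[0,0,0,0],[0,0,0,0]]]'
```

```text
clock: 32.45
position: [0.5822, -0.0073, 0.1995]
tcp_rot: [-180.0, -0.0, 90.1]
force: [0.4, -0.1, -3.6]
width: 0.045
grip_force: 20.0
clock: 33.45
position: [0.5828, -0.0084, 0.1172]
tcp_rot: [179.9, 0.0, 90.0]
force: [0.4, 0.7, -1.8]
width: 0.045
grip_force: 20.0
```

```bash
python3 -m handwheel '[[[0,0,-0.0015,0],[0,0,-0.0015,0],[0,0,-0.001,0],[0,0,0,0],[0,0,0,0]]]'
```

```text
clock: 34.08
position: [0.5825, -0.0083, 0.1138]
tcp_rot: [180.0, 0.0, 90.0]
force: [-2.0, -0.0, 2.4]
width: 0.0453
grip_force: 20.0
```

```bash
python3 -m handwheel '[[[0,0,0,0],[0,0,0,0],[0,0,0,0],[0,0,0,0],[0,0,0,0],[0,0,0.03,0],[0,0,0.05,0],[0,0,0.05,0],[0,0,0.02,0],[0,0,0,0]]]' 91.8
python3 -m handwheel '[[[-0.005,0.0576,0,0],[-0.005,0.0576,0,0],[-0.005,0.0576,0,0],[-0.005,0.0576,0,0],[-0.005,0.0576,0,0],[-0.005,0.0576,0,0],[-0.005,0.0576,0,0],[-0.005,0.0576,0,0],[0,0,0,0],[0,0,0,0],[0,0,0,0],[0,0,0,0]]]'
```

```text
clock: 35.33
position: [0.5831, -0.0084, 0.2348]
tcp_rot: [179.8, 0.0, 90.0]
force: [0.6, 0.0, -0.1]
width: 0.0919
grip_force: 0.0
clock: 36.83
position: [0.5509, 0.3593, 0.2336]
tcp_rot: [180.0, 0.0, 89.9]
force: [-0.3, -0.2, -0.1]
width: 0.0919
grip_force: 0.0
```

Down to 0.094 (−0.1395 → −0.174).

```bash
python3 -m handwheel '[[[-0.002,0.001,-0.03,0],[0,0,-0.04,0],[0,0,-0.04,0],[0,0,-0.04,0],[0,0,-0.024,0],[0,0,0,0],[0,0,0,0],[0,0,0,0]]]'
python3 -m handwheel '[[[0,0,0,0],[0,0,0,0],[0,0,0,0],[0,0,0,0],[0,0,0,0],[0,0,0,0],[0,0,0,0],[0,0,0,0],[0,0,0,0]]]' 40 20
python3 -m handwheel '[[[0,0,0.02,0],[0,0,0.03,0],[0,0,0.04,0],[0,0,0.03,0],[0,0,0,0],[0,0,0,0]]]'
```

```text
clock: 37.83
position: [0.5497, 0.3613, 0.0957]
tcp_rot: [179.9, -0.1, 90.0]
force: [0.7, 0.3, -0.3]
width: 0.0916
grip_force: 0.0
clock: 38.95
position: [0.5491, 0.3612, 0.0944]
tcp_rot: [180.0, -0.0, 90.0]
force: [2.0, -1.8, -0.5]
width: 0.0534
grip_force: 20.0
clock: 39.7
position: [0.5482, 0.3609, 0.1892]
tcp_rot: [-179.9, 0.1, 90.0]
force: [0.2, -0.0, -2.9]
width: 0.0532
grip_force: 20.0
```

```bash
python3 -m handwheel '[[[0.006,-0.03,0,0],[0.006,-0.06,0,0],[0.006,-0.06,0,0],[0.006,-0.06,0,0],[0.006,-0.06,0,0],[0.006,-0.06,0,0],[0.006,-0.036,0,0],[0,0,0,0],[0,0,0,0],[0,0,0,0]]]'
python3 -m handwheel '[[[0,0,-0.03,0],[0,0,-0.04,0],[0,0,-0.02,0],[0,0,-0.008,0],[0,0,-0.004,0],[0,0,0,0],[0,0,0,0],[0,0,0,0]]]'
```

```text
clock: 40.95
position: [0.5821, 0.0691, 0.19]
tcp_rot: [-180.0, -0.0, 90.1]
force: [0.1, -0.7, -3.1]
width: 0.0532
grip_force: 20.0
clock: 41.95
position: [0.5828, 0.0683, 0.1092]
tcp_rot: [179.9, 0.0, 90.0]
force: [-0.6, 0.2, -3.9]
width: 0.0537
grip_force: 20.0
```

```bash
python3 -m handwheel '[[[0,0,-0.002,0],[0,0,-0.0015,0],[0,0,-0.001,0],[0,0,-0.0008,0],[0,0,0,0],[0,0,0,0]]]'
```

```text
clock: 42.7
position: [0.5826, 0.0683, 0.1044]
tcp_rot: [180.0, 0.0, 90.0]
force: [-0.1, -0.1, -3.7]
width: 0.0533
grip_force: 20.0
```

```bash
python3 -m handwheel '[[[0,0,-0.001,0],[0,0,0,0],[0,0,0,0]]]'
```

```text
clock: 43.08
position: [0.5827, 0.0683, 0.1042]
tcp_rot: [180.0, 0.0, 90.0]
force: [-1.3, -0.3, 5.8]
width: 0.0532
grip_force: 20.0
```

```bash
python3 -m handwheel '[[[0,0,0,0],[0,0,0,0],[0,0,0,0],[0,0,0,0],[0,0,0,0],[0,0,0.03,0],[0,0,0.05,0],[0,0,0.05,0],[0,0,0.05,0],[0,0,0,0],[0,0,0,0],[0,0,0,0]]]' 91.8
python3 - <<'E'
from h import *
_,a=shot("scene","c7");_,b=shot("side","s7")
cv2.imwrite("pics/m7.png",np.hstack([a[120:420,150:550],b[150:450,200:600]]))
E
```

```text
clock: 44.58
position: [0.5819, 0.0683, 0.2462]
tcp_rot: [-179.8, 0.0, 90.0]
force: [0.3, -0.3, 0.2]
width: 0.0915
grip_force: 0.0
```

View pics/m7.png

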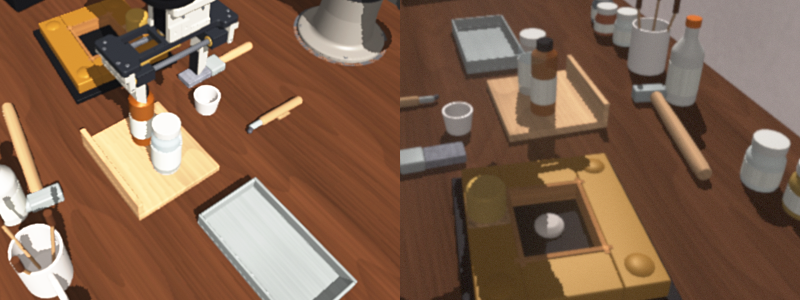

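Jar and bottle are upright at their old places (scene (316,262) and (292,235), as at the start). The weight is on the pad, the cup is untouched, and the gripper is clear.

```bash
python3 -c "
from rig import *
print(hand_in())"
```

```text
the job is handed in; nothing more can be done
None
```

The job is handed in, with no verdict returned: the weight is on the cork pad (within about 2 mm of centre by camera), the jar and bottle are back upright on the stand where they stood, and the cup was not moved.

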